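Sort salon refill canisters by weight

ROBOT

A 6-joint arm with a two-finger parallel gripper is mounted at the origin on the work surface. World frame = base frame: x ahead of the robot, y to its left, z up, the work surface at z = 0. Lengths are in mm, angles in rad, forces in N, time in s.
With the tool pointing down it reaches from about 275 to 825 mm from the base axis. Payload 4.9 kg.
Tool frame: the origin (TCP) lies midway between the tips of the shut fingers; the grasp point (between the pads) lies 19 mm behind it; z points along the fingers, y is the direction in which the jaws open and shut (so a half turn about z gives the same grasp; the last joint's range is limited). The gripper opens to 85 mm and grips with 20 to 120 N. Pads are 22 mm wide; open, the fingers measure 114 mm over their backs; the gripper's body (76 mm by 85 mm) begins 54 mm behind the grasp point. The pads swing forward as they close: fully open they stand 13 mm farther back than shut.
Start: joints at [1.182, 0.326, -0.193, 1.052, 0, 1.437], TCP at [138.622, 532.262, 231.281] pointing down, gripper open.
Joint ranges: [-2.65, 2.65], [-0.97, 1.79], [-1.3, 1.35], [-1.93, 2.1], [-1.47, 1.37], [-3.14, 3.14]. Speed limits (rad/s): [2.57, 2.57, 3.14, 3.14, 3.14, 3.14].

INTERFACE

Orientations are given as a 3x3 rotation matrix whose columns are the frame's x, y, z axes.
In Python, from bench import bot gives the robot as it stands.
- The arm moves only by the tool drive_tool, never from a script. Its argument "series" is a list of rows, each a list of 3 entries, a list of its own where there are three numbers: the shift along the world's x, y, z in m, then the turn about the world's z in rad, then the closure, from 0 (fully open) to 1 (shut). A call has 1 to 8 rows; each row is the pose to reach, as a shift and turn from the pose measured when the call began; what a row does not reach only later rows make up. A row lasts 1/12 s, in which the tool goes at most 41.7 mm and 7.16 degrees, less where a joint would pass 70% of its speed; a pose out of reach is approached as far as the arm can. A call with a gripper value outside its range is refused whole. The fingers move at their own pace and stop on an object; "force" is the grip in N (left out, the last holds). Time passes only in rows, so rows that repeat a pose let the fingers close. It gives the time, the measured TCP pose, the force and the opening at its end, in the units of the state.
- bot.get_state(): the state, without advancing time (a new reading comes with each control period).
- bot.camera(name): name is "side" or "top"; returns the picture (400x640x3 uint8, red, green, blue); there is no depth.
- bot.camera_params(name): a dict with "fx", "fy", "cx", "cy" (pixels), "rvec" (rotation vector, rad) and "tvec" (3), from world to camera coordinates, as OpenCV has them. Camera axes: x right, y down, z forward; pixel columns grow to the right and rows downward; lengths in mm; the calibration is good to about 2 mm. A picture is of the moment at which its call begins. camera_params takes no time and is no camera call.
- bot.job_done(): hands the job in, once; it reports no verdict.
The state is a dict: "clock": time; "qpos": joint angles; "dq": joint speeds; "joint_torque": joint torques, N m; "ee_pos": TCP position; "tcp_rot": TCP orientation; "ft_force": force on the tool from outside, world axes, zero at the start; "moment": the same for the moment, N m; "finger_gap": finger opening in mm.
Only numpy, scipy, OpenCV 4.12 (cv2) and the standard library are available. Lean on these libraries where they do the work, as an engineer would, in place of code of your own. Each camera call takes 0.05 s, during which the arm holds its last target.

TASK

The two sealed refill canisters look alike: deal with one after the other, lifting each briefly to feel whether it is full (about 550 g), half used (about 300 g) or empty (about 120 g). Stand it on the open mouth of the lane for that weight (green full, yellow half used, red empty), slide it gently in under the lips until it meets that lane's rubber stop pad, wherever that is set, push the pad in by about 5 mm and leave the canister standing there. Do not bottom out a pad, touch the pad of the lane that is left over, force or tip a canister, or disturb the other things.

Things in the scene. Friction and masses are not known exactly. Their poses are not given: they have to be found in the camera images.
- can_a: sealed round canister, 105 tall: aluminium body 50 in diameter with a white band and white lid, on a black foot rim 64 in diameter and 6 thick. Origin: centre of the underside, z up. May be full (about 550 g), half used (300 g) or empty (120 g), each within 20 g; the two never the same; the name tells nothing. The inside may rattle by 2 mm.
- can_b: sealed round canister, 105 tall: aluminium body 50 in diameter with a white band and white lid, on a black foot rim 64 in diameter and 6 thick. Origin: centre of the underside, z up. May be full (about 550 g), half used (300 g) or empty (120 g), each within 20 g; the two never the same; the name tells nothing. The inside may rattle by 2 mm.
- lane_full: fixed track, green rails, for the full canister, 78 wide. Origin on its middle line at table height, x along it from mouth inwards (away from the robot), z up. Floor 4 thick, x -85 to 135. Mouth x -85 to -5, open above, guides flare from -35: stand the canister at -45. From x -5 walls 68 apart with lips (underside 13.5 over the floor, top 21.5 over the table) leaving a slot 55 wide.
- pin_full (a joint): how far the green lane's stop pad is pushed in, m: 0 as found, hard end 0.012; resists with about 4 N, no spring, stays put. Round rubber pad 22 across, 40 above the table, on a block clamped over the rails (top 58 above the table). The unpressed face lies anywhere from lane x 52 to 82 (not measured), so the canister meets it with its centre at 27 to 57.
- lane_half: fixed track, yellow rails, for the half-used canister, 78 wide. Origin on its middle line at table height, x along it from mouth inwards (away from the robot), z up. Floor 4 thick, x -85 to 135. Mouth x -85 to -5, open above, guides flare from -35: stand the canister at -45. From x -5 walls 68 apart with lips (underside 13.5 over the floor, top 21.5 over the table) leaving a slot 55 wide.
- pin_half (a joint): how far the yellow lane's stop pad is pushed in, m: 0 as found, hard end 0.012; resists with about 4 N, no spring, stays put. Round rubber pad 22 across, 40 above the table, on a block clamped over the rails (top 58 above the table). The unpressed face lies anywhere from lane x 52 to 82 (not measured), so the canister meets it with its centre at 27 to 57.
- lane_empty: fixed track, red rails, for the empty canister, 78 wide. Origin on its middle line at table height, x along it from mouth inwards (away from the robot), z up. Floor 4 thick, x -85 to 135. Mouth x -85 to -5, open above, guides flare from -35: stand the canister at -45. From x -5 walls 68 apart with lips (underside 13.5 over the floor, top 21.5 over the table) leaving a slot 55 wide.
- pin_empty (a joint): how far the red lane's stop pad is pushed in, m: 0 as found, hard end 0.012; resists with about 4 N, no spring, stays put. Round rubber pad 22 across, 40 above the table, on a block clamped over the rails (top 58 above the table). The unpressed face lies anywhere from lane x 52 to 82 (not measured), so the canister meets it with its centre at 27 to 57.
- bowl: black mixing bowl, 110 across, 50 high, bystander; origin under its centre
- bottle: blue bottle, 60 in diameter, 150 tall, bystander; origin under its centre
- carton: red colour carton 55 x 120 x 40 high, bystander; origin under its centre. A closed grey caddy, 90 x 90 x 100 high, fixed to the table on the other side (x 620 to 680, y about -340), is not part of the job.

How it is judged:
By the outcome, as a careful person would: the job done as asked, in the order asked, and still so for the second after the job is handed in, with the robot touching nothing.
It also fails if it takes over 69 s, if anything falls off the work surface, if the arm or the gripper's body presses on something with over 40 N, if the wrist force passes 120 N, or if a joint passes its speed limit or range.

## Working session

There is one attempt and no reset: what is moved stays moved. The work goes in short steps, Python scripts to look and compute and a tool call to move; the robot and the scene stay as the last step left them, time stands still between calls to the robot, and variables do not carry over. Pictures are saved under pics/ and viewed, and the job is handed in when it is done.

Besides the shell and the picture viewer there is one more tool, called after ">>>" as name(argument=value, ...) on one line, values as JSON. drive_tool: Moves the arm, as the interface text tells. Its arguments: {"type":"object","properties":{"series":{"type":"array"},"force":{"type":"number"}},"required":["series"]}

```bash
mkdir -p pics; ls
cat > h.py <<'E'
import numpy as np,cv2
from bench import bot
def P(n):
    p=bot.camera_params(n);K=np.array([[p['fx'],0,p['cx']],[0,p['fy'],p['cy']],[0,0,1.]])
    R=cv2.Rodrigues(np.array(p['rvec'],float))[0];t=np.array(p['tvec'],float).ravel();return K,R,t
def ray(n,u,v,z):
    K,R,t=P(n);d=R.T@np.linalg.solve(K,[u,v,1.]);c=-R.T@t;return c+d*(z-c[2])/d[2]
def proj(n,X):
    K,R,t=P(n);q=(K@(R@np.array(X,float).T+t[:,None] if np.ndim(X)>1 else K@(R@np.array(X,float)+t)));return (q[:2]/q[2]).T
def px(n,X):
    K,R,t=P(n);q=K@(R@np.array(X,float)+t);return q[:2]/q[2]
def shot(n,f,crop=None,s=1):
    im=cv2.cvtColor(bot.camera(n),cv2.COLOR_RGB2BGR)
    cv2.imwrite('pics/raw_'+f+'.png',im)
    return im
def crop(f,x0,y0,x1,y1,s,out):
    im=cv2.imread('pics/raw_'+f+'.png')[y0:y1,x0:x1];cv2.imwrite('pics/'+out+'.png',cv2.resize(im,None,fx=s,fy=s,interpolation=cv2.INTER_CUBIC))
E
python3 - <<'E'
from h import *
shot('top','t0');shot('side','s0')
for n in('top','side'):
    K,R,t=P(n);print(n,K[0,0],-R.T@t,R[2])
s=bot.get_state();print(s)
E
```

```text
pics
top 369.40434411575745 [5.06020849e+02 5.64943640e-01 9.57202664e+02] [ 0.06326098 -0.00747678 -0.99796901]
side 363.55564405569277 [ 555.26709275 -653.2281871   578.21252245] [ 0.00950085  0.76946328 -0.63862039]
{'clock': 0.1, 'qpos': array([ 1.18180260e+00,  3.26878979e-01, -1.93460899e-01,  1.05204811e+00,
       -4.75629147e-06,  1.43663971e+00]), 'dq': array([-3.35712859e-07, -1.98408869e-03,  3.93799405e-03,  4.77819317e-04,
       -1.01359588e-03,  8.22010378e-04]), 'joint_torque': array([ 2.35111118e-03, -4.44238579e+01,  2.63038838e+01,  7.86937075e-03,
       -2.20191617e-05, -1.01341399e-05]), 'ee_pos': array([138.41304443, 531.75195602, 230.5838744 ]), 'tcp_rot': array([[-9.67704311e-01,  2.52087301e-01, -5.99246935e-04],
       [ 2.52087927e-01,  9.67703210e-01, -1.47455006e-03],
       [ 2.08177837e-04, -1.57799137e-03, -9.99998733e-01]]), 'ft_force': array([ 0.08694165, -0.88905859,  0.92214241]), 'moment': array([0.0052202 , 0.06659819, 0.02554673]), 'finger_gap': 85.59399099551044}
```

View pics/raw_t0.png

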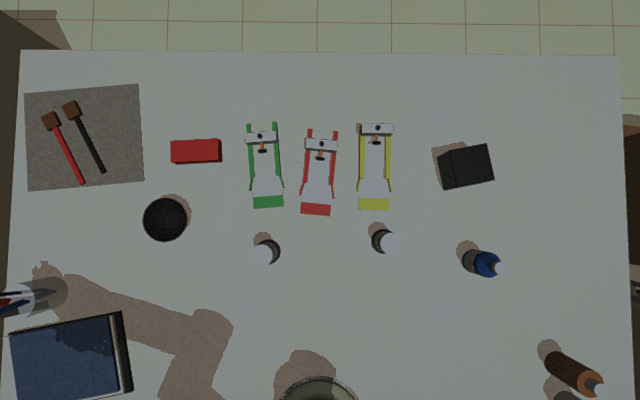

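View pics/raw_s0.png

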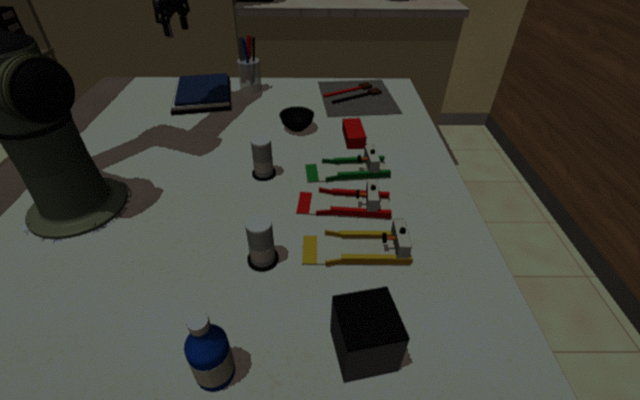

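The top view shows canisters near (267,252) and (383,241). The lanes are green at x≈265, red at ≈320 and yellow at ≈375, with the mouth strips at rows 202–210. I'll enlarge these.

Run:
```python
from h import *
crop('t0',230,110,410,270,4.4,'t0a')
crop('s0',230,120,430,280,4,'s0a')
```

```text
(no output)
```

View pics/t0a.png

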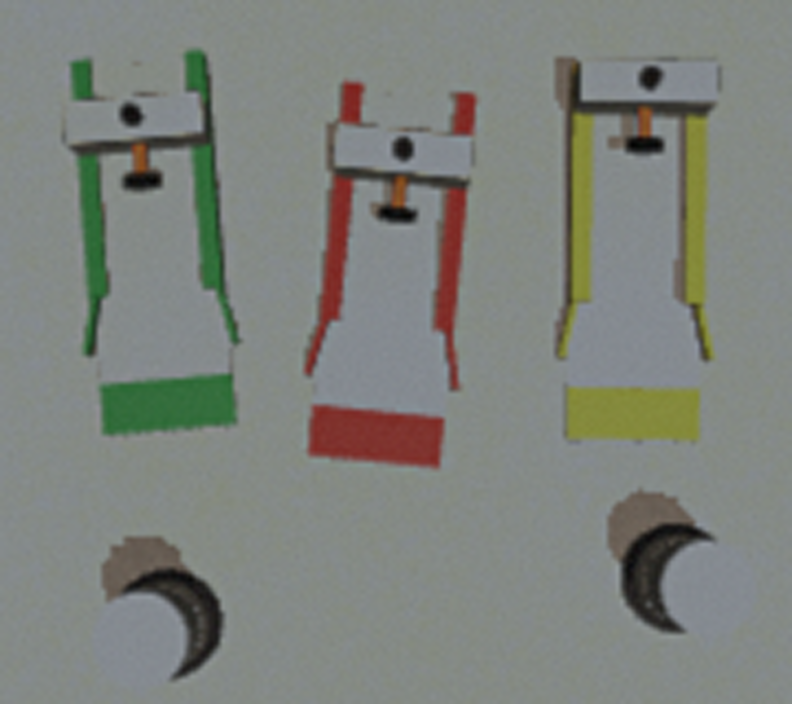

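View pics/s0a.png

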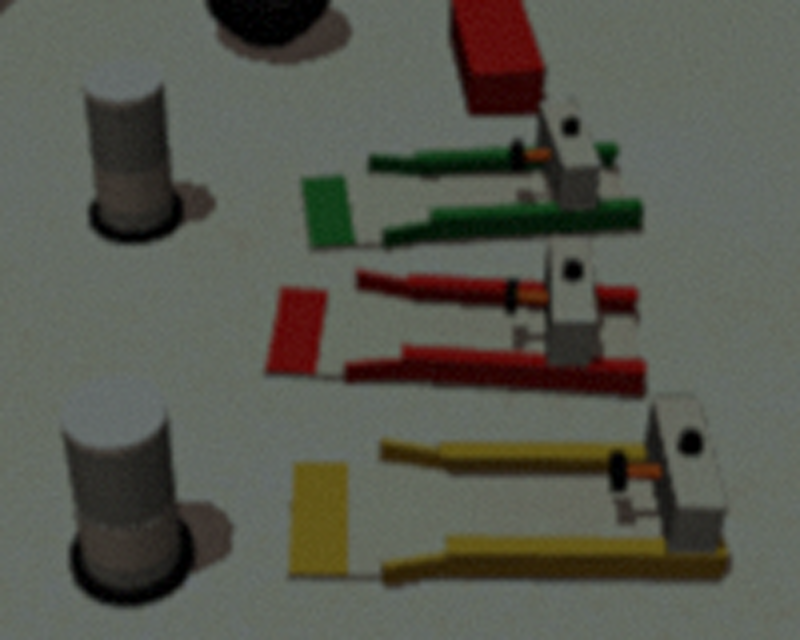

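```bash
cat > m.py <<'E'
from h import *
def T(X,Y,z,s=4.4,x0=230,y0=110,n='top'): return ray(n,(X+.5)/s-.5+x0,(Y+.5)/s-.5+y0,z)
L={'green':dict(strip=[(105,434),(237,424),(102,382),(233,375)],near=[(107,293),(203,290)],far=[(92,60),(187,53)],pad=[(123,182),(161,182)]),
'red':dict(strip=[(309,456),(439,467),(313,405),(443,417)],near=[(341,318),(437,328)],far=[(362,84),(456,94)],pad=[(378,214),(416,216)]),
'yellow':dict(strip=[(566,439),(698,440),(566,387),(699,389)],near=[(590,301),(687,303)],far=[None,None],pad=[(626,146),(663,146)])}
for k,d in L.items():
    S=[T(*p,4)[:2] for p in d['strip']]
    N=[T(*p,21.5)[:2] for p in d['near']]
    f0=(S[0]+S[1])/2; f1=(S[2]+S[3])/2; n=(N[0]+N[1])/2
    pd=[T(*p,40)[:2] for p in d['pad']];pc=(pd[0]+pd[1])/2
    a=lambda v:np.degrees(np.arctan2(v[1],v[0]))
    print(k,'front',f0.round(1),'strip2',f1.round(1),'near',n.round(1),'len',np.linalg.norm(n-f0).round(1),'slot',np.linalg.norm(N[0]-N[1]).round(1),'ang',a(n-f0).round(2),'w',np.linalg.norm(S[0]-S[1]).round(1),'perp',a(S[0]-S[1]).round(1)-90,a(N[0]-N[1]).round(1)-90)
    if d['far'][0]:
        F=[T(*p,21.5)[:2] for p in d['far']];f=(F[0]+F[1])/2
        print('  far',f.round(1),'len',np.linalg.norm(f-f0).round(1),a(f-f0).round(2),a(f-n).round(2))
    print('  pad',pc.round(1),'x',(np.linalg.norm(pc-f0)-85).round(1))
# cans: lid circle z=105
for c,e in (((140,636),46),((706,589),46)):
    print('lid',T(*c,105).round(1))
# side view strips crosscheck
S=lambda X,Y,z:T(X,Y,z,4,230,120,'side')
for k,c in dict(red=[(266,374),(315,374),(280,287),(328,291)],yellow=[(290,577),(348,576),(293,462),(348,463)],green=[(311,248),(355,245),(303,179),(347,176)]).items():
    print(k,'side front',((S(*c[0],4)+S(*c[2],4))/2).round(1))
for b in [(136,222),(132,566)]: pass
print('lidside',S(123,81,105).round(1),S(116,412,105).round(1))
print('footside edges', S(90,212,3)[:2].round(1),S(183,210,3)[:2].round(1),S(136,243,0)[:2].round(1), S(71,555,3)[:2].round(1),S(194,550,3)[:2].round(1),S(125,605,0)[:2].round(1))
E
python3 m.py
```

```text
green front [537.7 132.9] strip2 [567.3 135.4] near [616.5 141. ] len 79.3 slot 55.4 ang 5.86 w 77.4 perp 4.700000000000003 2.200000000000003
  far [754.3 152.3] len 217.5 5.12 4.7
  pad [676.9 146.6] x 55.0
red front [519.5  13.8] strip2 [549.1  11.7] near [599.2   5.6] len 80.2 slot 55.8 ang -5.91 w 76.4 perp -4.400000000000006 -5.5
  far [736.5  -5.1] len 217.8 -4.98 -4.43
  pad [659.2   1.4] x 55.3
yellow front [ 533.4 -137.5] strip2 [ 563.7 -137.8] near [ 612.6 -138.9] len 79.2 slot 56.3 ang -1.0 w 77.6 perp 0.0 -0.7000000000000028
  pad [ 700.1 -139.7] x 81.7
lid [426.6 133.2 105. ]
lid [ 452.8 -161.4  105. ]
red side front [520.7  15.8   4. ]
yellow side front [ 535.2 -136.1    4. ]
green side front [539.4 135.6   4. ]
lidside [425.5 135.3 105. ] [ 455.3 -161.8  105. ]
footside edges [394.2 136.6] [456.2 139.3] [427.9 106.5] [ 422.9 -161.2] [ 485.5 -157.8] [ 453.5 -190.9]
```

>>> drive_tool(series=[[[0.024,-0.033,-0.005],0.05,0],[[0.048,-0.066,-0.01],0.1,0],[[0.072,-0.099,-0.015],0.15,0],[[0.096,-0.132,-0.02],0.2,0],[[0.12,-0.165,-0.025],0.255,0],[[0.144,-0.198,-0.03],0.255,0],[[0.168,-0.231,-0.035],0.255,0],[[0.192,-0.264,-0.04],0.255,0]], force=30)

```text
clock: 0.77
ee_pos: [330.9, 266.0, 190.3]
tcp_rot: [[-1.0, -0.001, -0.0], [-0.001, 1.0, -0.002], [0.0, -0.002, -1.0]]
ft_force: [1.0, 0.4, -0.5]
finger_gap: 85.5
```

```bash
cat >> m.py <<'E'
print('yellow dir',T(639,115,21.5)-T(638.5,302,21.5), [T(591,115,21.5),T(686,115,21.5),T(590,301,21.5),T(687,301,21.5)])
E
python3 m.py | tail -1
```

```text
yellow dir [109.69461868  -0.53002326   0.        ] [array([ 722.00640579, -111.35470512,   21.5       ]), array([ 722.48212913, -166.85653649,   21.5       ]), array([ 612.91931271, -110.7403124 ,   21.5       ]), array([ 613.34962154, -166.99799695,   21.5       ])]
```

>>> drive_tool(series=[[[0.024,-0.033,-0.01],0,0],[[0.048,-0.066,-0.02],0,0],[[0.072,-0.099,-0.03],0,0],[[0.095,-0.1315,-0.035],0,0],[[0.095,-0.1315,-0.04],0,0],[[0.095,-0.1315,-0.04],0,0]])

```text
clock: 1.27
ee_pos: [426.1, 132.5, 149.1]
tcp_rot: [[-1.0, 0.004, -0.002], [0.004, 1.0, -0.002], [0.002, -0.002, -1.0]]
ft_force: [-1.0, -0.0, 0.1]
finger_gap: 85.2
```

Run:
```python
from h import *
F=[]
for i in range(4):
    shot('top','t1') if i%2==0 else shot('side','s1');F.append(bot.get_state()['ft_force'])
print(np.round(F,2),bot.get_state()['ee_pos'])
```

```text
[[-0.87  1.15  0.69]
 [-0.18  0.37 -0.36]
 [-0.29 -0.67 -0.59]
 [-0.09 -0.46  0.22]] [424.96994418 135.55192379 150.41397325]
```

>>> drive_tool(series=[[[0,0,-0.035],0,0],[[0,0,-0.07],0,0],[[0,0,-0.1],0,0],[[0,0,-0.102],0,0],[[0,0,-0.102],0,0]])

```text
clock: 1.88
ee_pos: [422.8, 136.5, 47.8]
tcp_rot: [[-1.0, -0.005, -0.005], [-0.005, 1.0, -0.002], [0.005, -0.002, -1.0]]
ft_force: [-0.6, 0.5, 0.7]
finger_gap: 85.5
```

```bash
cat >> h.py <<'E'
def avg(k=6,f=None):
    F=[];X=[];G=[]
    for i in range(k):
        n='side' if i%2 else 'top'
        if f: shot(n,f+n[0])
        else: bot.camera(n)
        s=bot.get_state();F.append(s['ft_force']);X.append(s['ee_pos']);G.append(s['finger_gap'])
    F=np.array(F);X=np.array(X)
    R=s['tcp_rot'];print('t',round(s['clock'],2),'F',F.mean(0).round(2),'sd',F.std(0).round(2),'X',X.mean(0).round(2),'sd',X.std(0).round(2),'gap',np.mean(G).round(1),'jaw',np.degrees(np.arctan2(R[1,1],R[0,1])).round(2))
E
python3 - <<'E'
from h import *
avg(6,'2')
crop('2t',230,210,310,270,8,'t2');crop('2s',200,80,360,200,5,'s2')
E
```

```text
t 2.18 F [ 0.12 -0.09  0.08] sd [0.35 0.57 0.41] X [426.   136.25  49.93] sd [0.71 0.2  0.42] gap 85.4 jaw 90.18
```

View pics/s2.png

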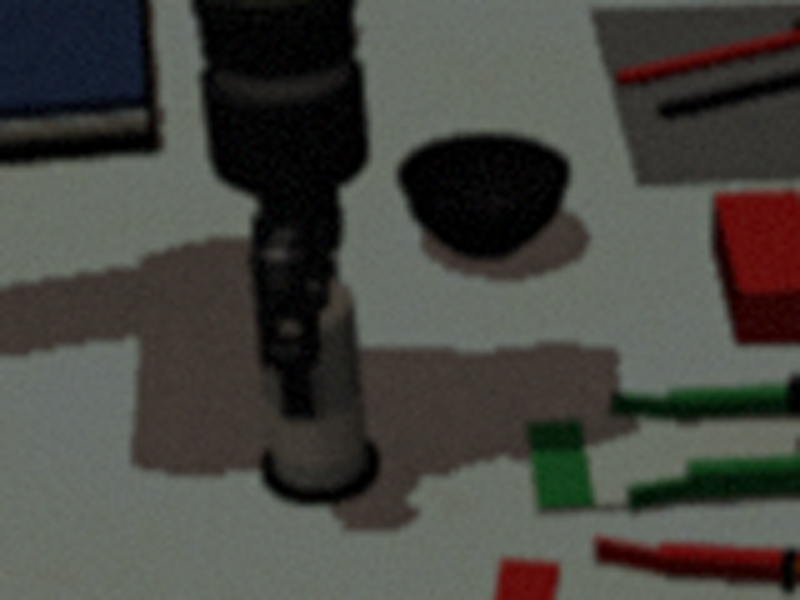

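Run:
```python
from h import *
for X in [(426,86,61),(426,134.5,0),(426,134.5,60)]:
    print(X,((px('side',X)-[200,80]+.5)*5-.5).round(0))
```

```text
(426, 86, 61) [302. 431.]
(426, 134.5, 0) [322. 472.]
(426, 134.5, 60) [312. 378.]
```

>>> drive_tool(series=[[[0,-0.001,0],0,0.3],[[0,-0.001,0],0,0.6],[[0,-0.001,0],0,1],[[0,-0.001,0],0,1],[[0,-0.001,0],0,1],[[0,-0.001,0],0,1],[[0,-0.001,0],0,1],[[0,-0.001,0],0,1]], force=30)

```text
clock: 2.85
ee_pos: [426.8, 134.7, 50.6]
tcp_rot: [[-1.0, -0.003, 0.003], [-0.003, 1.0, -0.001], [-0.003, -0.001, -1.0]]
ft_force: [-0.1, -2.3, 7.3]
finger_gap: 48.9
```

Run:
```python
from h import *
avg(4)
```

```text
t 3.05 F [-0.93 -1.41  6.06] sd [0.21 0.38 0.46] X [426.81 134.71  50.58] sd [0.01 0.   0.  ] gap 48.8 jaw 90.15
```

>>> drive_tool(series=[[[0,0,0.005],0,1],[[0,0,0.02],0,1],[[0,0,0.04],0,1],[[0,0,0.04],0,1],[[0,0,0.04],0,1],[[0,0,0.04],0,1]])

```text
clock: 3.55
ee_pos: [426.1, 134.6, 89.8]
tcp_rot: [[-1.0, -0.003, 0.002], [-0.003, 1.0, -0.001], [-0.002, -0.001, -1.0]]
ft_force: [-0.0, 0.5, -5.6]
finger_gap: 48.7
```

Run:
```python
from h import *
avg(8,'3')
crop('3s',200,80,360,200,5,'s3')
```

```text
t 3.95 F [-0.27 -0.02 -5.32] sd [0.59 0.75 0.65] X [426.06 134.59  89.75] sd [0.31 0.04 0.27] gap 48.7 jaw 90.15
```

View pics/s3.png

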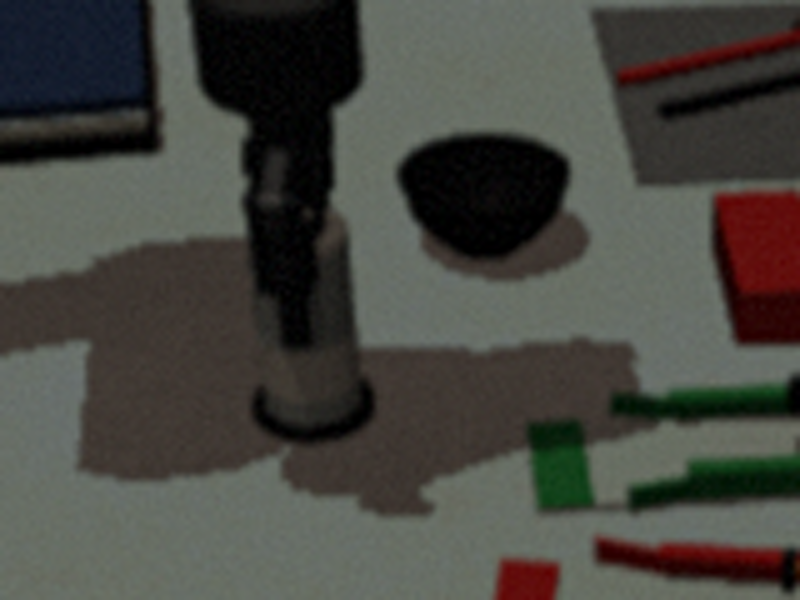

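>>> drive_tool(series=[[[0.02,0,0],0.02,1],[[0.05,0.001,0],0.04,1],[[0.08,0.002,0],0.06,1],[[0.11,0.003,0],0.08,1],[[0.14,0.0033,-0.005],0.085,1],[[0.152,0.0033,-0.015],0.085,1],[[0.152,0.0033,-0.022],0.085,1],[[0.152,0.0033,-0.022],0.085,1]])

```text
clock: 4.62
ee_pos: [577.2, 137.7, 65.9]
tcp_rot: [[-0.996, -0.087, -0.001], [-0.087, 0.996, -0.001], [0.002, -0.001, -1.0]]
ft_force: [-1.2, -0.0, -5.4]
finger_gap: 49.1
```

Run:
```python
from h import *
avg(4,'4')
crop('4s',230,100,390,220,5,'s4');crop('4t',230,110,330,230,5,'t4')
```

```text
t 4.82 F [ 0.06 -0.14 -5.09] sd [0.73 0.29 0.26] X [576.88 137.9   67.48] sd [0.44 0.11 0.7 ] gap 48.8 jaw 95.04
```

View pics/s4.png

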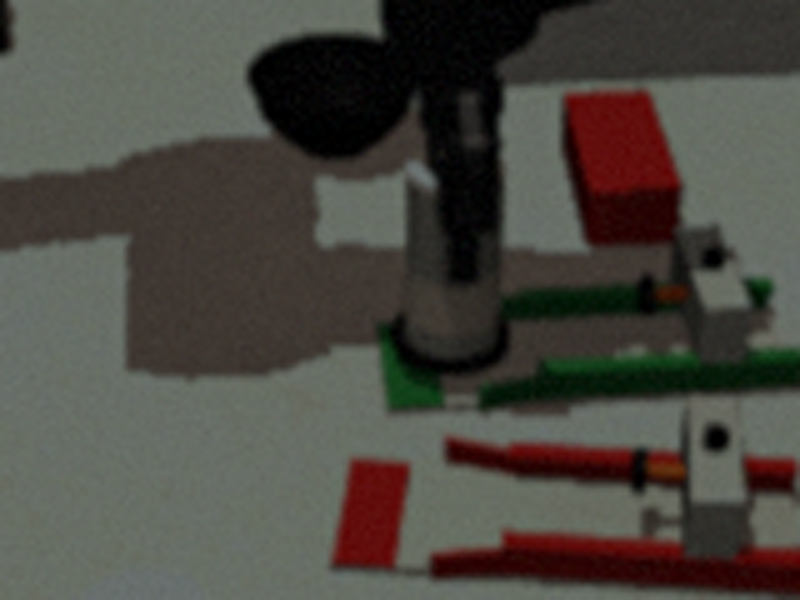

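View pics/t4.png

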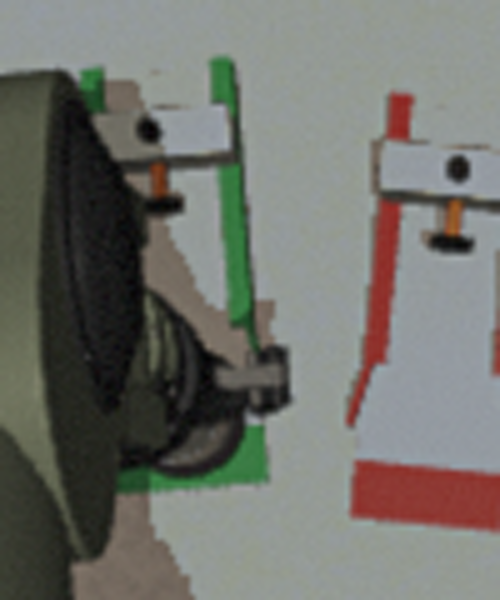

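>>> drive_tool(series=[[[0,0,-0.004],0,1],[[0,0,-0.008],0,1],[[0,0,-0.0105],0,1],[[0,0,-0.0115],0,1],[[0,0,-0.0125],0,1],[[0,0,-0.0125],0,1]])

```text
clock: 5.32
ee_pos: [577.4, 138.0, 55.7]
tcp_rot: [[-0.996, -0.088, 0.001], [-0.088, 0.996, -0.001], [-0.001, -0.001, -1.0]]
ft_force: [-0.4, 0.6, -4.7]
finger_gap: 48.9
```

Run:
```python
from h import *
avg(4,'5')
```

```text
t 5.52 F [ 0.06  0.1  -4.85] sd [0.7  0.45 0.42] X [577.6  138.06  55.88] sd [0.08 0.01 0.07] gap 48.8 jaw 95.04
```

>>> drive_tool(series=[[[0,0,-0.0005],0,1],[[0,0,-0.001],0,1],[[0,0,-0.0013],0,1],[[0,0,-0.0016],0,1],[[0,0,-0.0016],0,1]])

```text
clock: 5.93
ee_pos: [577.8, 138.0, 54.8]
tcp_rot: [[-0.996, -0.088, 0.002], [-0.088, 0.996, -0.001], [-0.002, -0.001, -1.0]]
ft_force: [-2.0, -0.9, -0.5]
finger_gap: 48.7
```

Run:
```python
from h import *
avg(4,'5')
```

```text
t 6.13 F [-2.12 -0.78  1.15] sd [0.28 0.49 0.41] X [577.78 138.04  54.8 ] sd [0.02 0.01 0.01] gap 48.8 jaw 95.04
```

>>> drive_tool(series=[[[0.003,0.0003,0.0003],0,1],[[0.007,0.0006,0.0003],0,1],[[0.012,0.001,0.0003],0,1],[[0.017,0.0015,0.0003],0,1],[[0.022,0.0019,0.0003],0,1],[[0.027,0.0023,0.0003],0,1],[[0.031,0.0027,0.0003],0,1],[[0.035,0.003,0.0003],0,1]])

```text
clock: 6.8
ee_pos: [613.3, 141.1, 54.9]
tcp_rot: [[-0.996, -0.088, 0.002], [-0.088, 0.996, -0.001], [-0.002, -0.001, -1.0]]
ft_force: [-1.1, 0.0, -3.4]
finger_gap: 48.7
```

Run:
```python
from h import *
avg(4,'6')
crop('6s',230,100,390,220,5,'s6')
```

```text
t 7.0 F [ 0.87  0.07 -4.95] sd [0.99 0.84 0.39] X [613.57 141.07  54.91] sd [0.52 0.02 0.06] gap 48.6 jaw 95.04
```

View pics/s6.png

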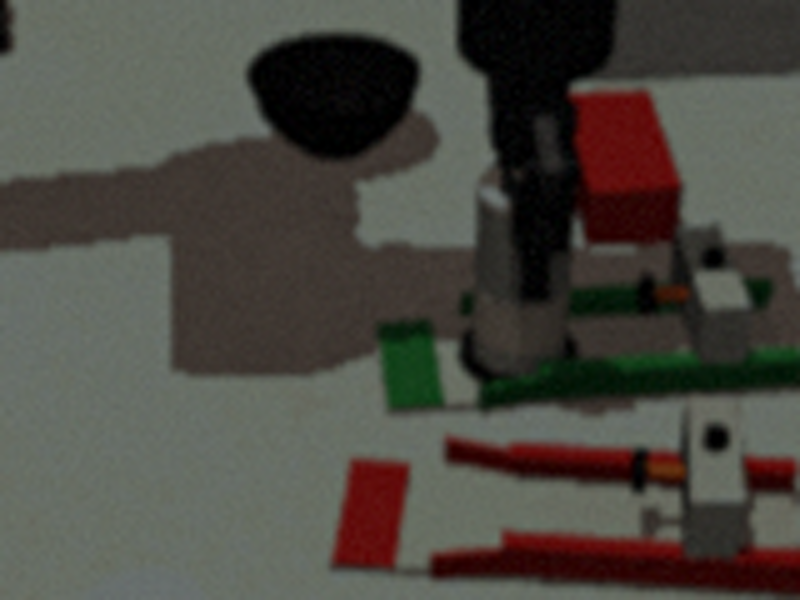

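>>> drive_tool(series=[[[0.004,0.0003,-0.0002],0,1],[[0.008,0.0007,-0.0003],0,1],[[0.012,0.001,-0.0003],0,1],[[0.016,0.0014,-0.0003],0,1],[[0.02,0.0017,-0.0003],0,1],[[0.024,0.0021,-0.0003],0,1],[[0.027,0.0023,-0.0003],0,1],[[0.027,0.0023,-0.0003],0,1]])

```text
clock: 7.67
ee_pos: [641.1, 143.4, 54.7]
tcp_rot: [[-0.996, -0.088, 0.004], [-0.088, 0.996, -0.001], [-0.004, -0.001, -1.0]]
ft_force: [-1.2, -0.3, 1.3]
finger_gap: 48.6
```

Run:
```python
from h import *
avg(4,'7')
crop('7s',300,110,390,190,8,'s7')
crop('7t',230,110,330,190,8,'t7')
```

```text
t 7.87 F [ 0.53 -0.46 -1.2 ] sd [0.61 0.75 0.6 ] X [640.99 143.35  54.72] sd [0.05 0.01 0.01] gap 48.9 jaw 95.02
```

View pics/s7.png

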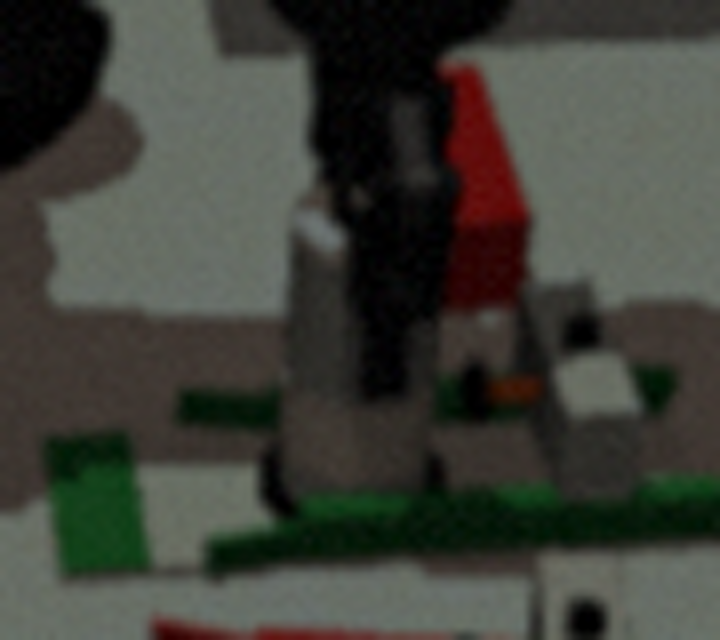

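View pics/t7.png

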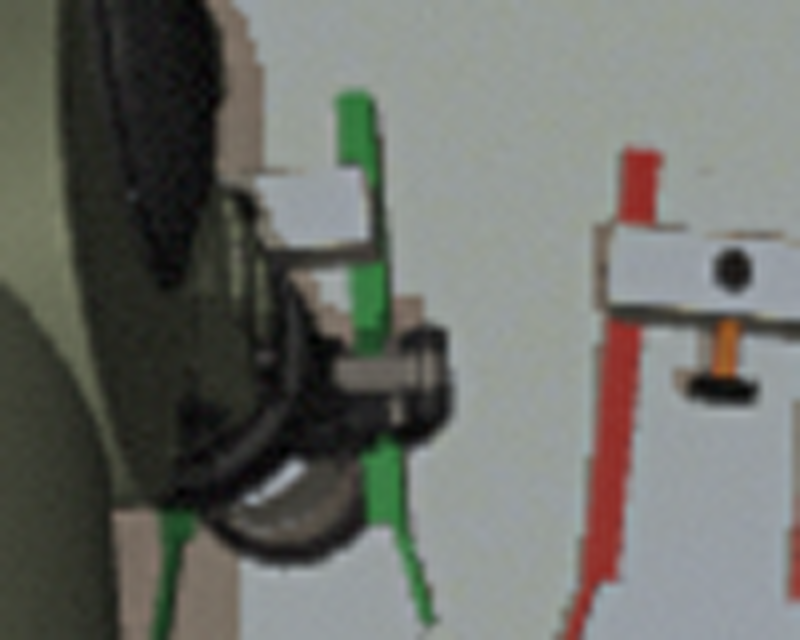

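>>> drive_tool(series=[[[0.002,0.0002,0],0,1],[[0.004,0.0003,0],0,1],[[0.006,0.0005,0],0,1],[[0.006,0.0005,0],0,1]])

```text
clock: 8.2
ee_pos: [647.0, 143.9, 54.8]
tcp_rot: [[-0.996, -0.088, 0.004], [-0.088, 0.996, -0.001], [-0.004, -0.001, -1.0]]
ft_force: [-2.2, -0.4, 2.1]
finger_gap: 48.8
```

Run:
```python
from h import *
avg(4,'8')
crop('8s',340,130,390,170,14,'s8')
```

```text
t 8.4 F [-3.   -0.51  2.6 ] sd [0.27 0.32 0.39] X [646.93 143.88  54.79] sd [0.02 0.02 0.01] gap 49.1 jaw 95.03
```

View pics/s8.png

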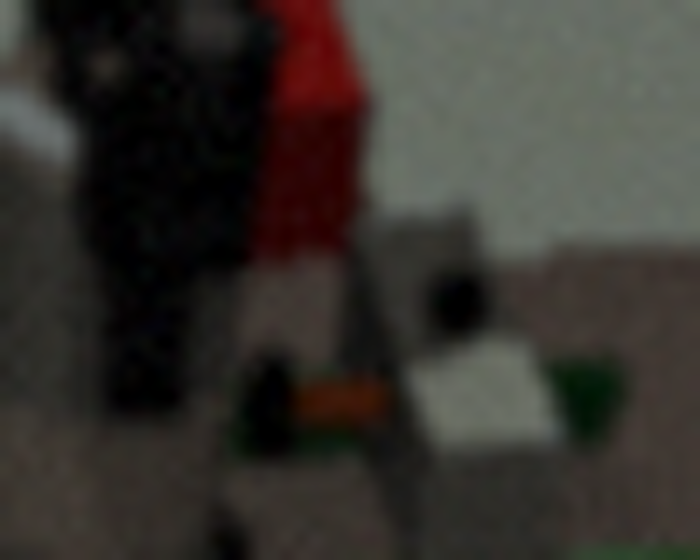

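>>> drive_tool(series=[[[0.0005,0.0,0.0006],0,1],[[0.001,0.0001,0.0006],0,1],[[0.0015,0.0001,0.0006],0,1],[[0.0015,0.0001,0.0006],0,1]])

```text
clock: 8.73
ee_pos: [648.5, 144.0, 54.9]
tcp_rot: [[-0.996, -0.088, 0.004], [-0.088, 0.996, -0.001], [-0.004, -0.001, -1.0]]
ft_force: [-1.2, -0.1, -3.3]
finger_gap: 49.1
```

Run:
```python
from h import *
avg(4,'9')
```

```text
t 8.93 F [ 0.43 -0.53 -5.15] sd [0.42 0.24 0.41] X [648.44 143.98  54.88] sd [0.02 0.01 0.03] gap 48.9 jaw 95.03
```

>>> drive_tool(series=[[[0.0007,0.0001,0],0,1],[[0.0013,0.0001,0],0,1],[[0.0013,0.0001,0],0,1]])

```text
clock: 9.18
ee_pos: [650.0, 144.1, 54.9]
tcp_rot: [[-0.996, -0.088, 0.005], [-0.088, 0.996, -0.001], [-0.004, -0.001, -1.0]]
ft_force: [-0.2, -0.2, -5.4]
finger_gap: 48.8
```

Run:
```python
from h import *
avg(3,'9')
```

```text
t 9.33 F [-0.35 -0.02 -5.02] sd [0.37 0.27 0.17] X [649.9  144.06  54.84] sd [0.04 0.01 0.01] gap 48.7 jaw 95.03
```

>>> drive_tool(series=[[[0.0007,0.0001,0],0,1],[[0.0013,0.0001,0],0,1],[[0.0013,0.0001,0],0,1]])

```text
clock: 9.58
ee_pos: [651.4, 144.2, 54.8]
tcp_rot: [[-0.996, -0.088, 0.005], [-0.088, 0.996, -0.001], [-0.004, -0.001, -1.0]]
ft_force: [1.2, -0.3, -5.0]
finger_gap: 48.6
```

Run:
```python
from h import *
avg(3,'9')
```

```text
t 9.73 F [ 0.18 -0.15 -4.71] sd [0.6  0.25 0.49] X [651.28 144.16  54.83] sd [0.02 0.01 0.01] gap 48.8 jaw 95.02
```

>>> drive_tool(series=[[[0.0007,0.0001,0],0,1],[[0.0013,0.0001,0],0,1],[[0.0013,0.0001,0],0,1]])

```text
clock: 9.98
ee_pos: [652.0, 144.3, 54.9]
tcp_rot: [[-0.996, -0.088, 0.003], [-0.088, 0.996, -0.001], [-0.003, -0.001, -1.0]]
ft_force: [-2.5, -0.5, -3.3]
finger_gap: 48.5
```

Run:
```python
from h import *
avg(3,'9')
crop('9s',340,130,390,170,14,'s9')
```

```text
t 10.13 F [-3.28 -1.06 -2.26] sd [0.19 0.29 0.35] X [652.01 144.27  54.85] sd [0.02 0.01 0.01] gap 48.7 jaw 95.02
```

View pics/s9.png

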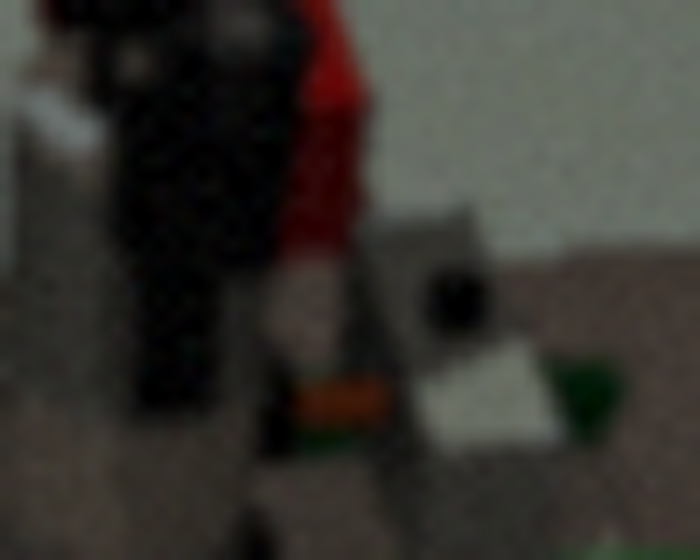

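>>> drive_tool(series=[[[0.001,0.0001,0],0,1],[[0.002,0.0002,0],0,1],[[0.003,0.0003,0],0,1],[[0.004,0.0004,0],0,1],[[0.004,0.0004,0],0,1]])

```text
clock: 10.55
ee_pos: [654.5, 144.5, 55.0]
tcp_rot: [[-0.996, -0.088, 0.001], [-0.088, 0.996, -0.001], [-0.001, -0.001, -1.0]]
ft_force: [-7.1, -1.6, 2.7]
finger_gap: 48.9
```

Run:
```python
from h import *
avg(3,'10')
crop('10s',340,130,390,170,14,'s10')
```

```text
t 10.7 F [-7.14 -1.27  2.24] sd [0.3  0.1  0.36] X [654.49 144.52  54.96] sd [0.03 0.01 0.02] gap 48.6 jaw 95.03
```

View pics/s10.png

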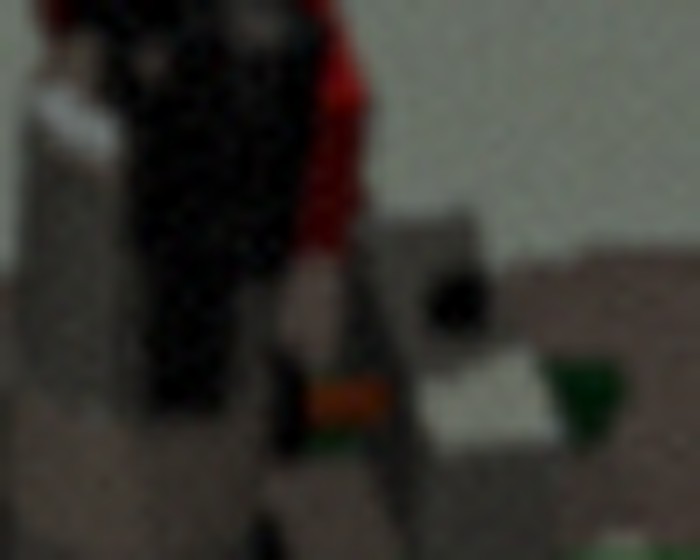

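>>> drive_tool(series=[[[0.0015,0.0001,0.0003],0,1],[[0.0025,0.0002,0.0003],0,1],[[0.003,0.0003,0.0003],0,1],[[0.0036,0.0003,0.0003],0,1],[[0.0036,0.0003,0.0003],0,1]])

```text
clock: 11.12
ee_pos: [656.5, 144.7, 55.1]
tcp_rot: [[-0.996, -0.088, -0.003], [-0.088, 0.996, -0.002], [0.003, -0.002, -1.0]]
ft_force: [-6.6, -0.9, 0.3]
finger_gap: 48.6
```

Run:
```python
from h import *
avg(3,'11')
crop('11s',340,130,390,170,14,'s11')
```

```text
t 11.27 F [-6.49 -0.21  0.16] sd [0.35 0.3  0.33] X [656.46 144.68  55.06] sd [0.02 0.   0.02] gap 48.9 jaw 95.04
```

View pics/s11.png

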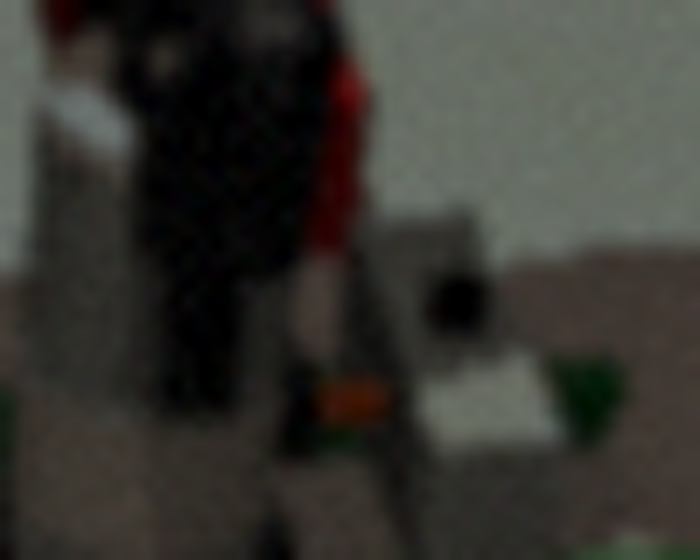

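>>> drive_tool(series=[[[0.001,0.0001,0],0,1],[[0.0018,0.0002,0],0,1],[[0.0018,0.0002,0],0,1],[[0.0018,0.0002,0],0,1]])

```text
clock: 11.6
ee_pos: [656.8, 144.7, 55.1]
tcp_rot: [[-0.996, -0.088, -0.005], [-0.088, 0.996, -0.002], [0.005, -0.002, -1.0]]
ft_force: [-6.4, -0.8, 1.3]
finger_gap: 48.8
```

Run:
```python
from h import *
avg(3,'12')
```

```text
t 11.75 F [-6.74 -0.88  0.96] sd [0.59 0.36 0.39] X [656.82 144.74  55.12] sd [0.01 0.01 0.  ] gap 48.9 jaw 95.04
```

>>> drive_tool(series=[[[0,0,0],0,1],[[0,0,0],0,1],[[0,0,0],0,0.4],[[0,0,0],0,0.35],[[0,0,0],0,0.25],[[0,0,0],0,0.15],[[0,0,0],0,0.1],[[0,0,0],0,0.1]])

```text
clock: 12.42
ee_pos: [657.2, 144.8, 55.4]
tcp_rot: [[-0.996, -0.088, -0.004], [-0.088, 0.996, -0.002], [0.004, -0.002, -1.0]]
ft_force: [-0.0, -1.1, -0.2]
finger_gap: 77.0
```

Run:
```python
from h import *
avg(3,'13')
crop('13s',310,110,390,170,10,'s13')
```

```text
t 12.57 F [-0.57 -0.3  -0.01] sd [0.35 0.41 0.59] X [656.99 144.73  55.22] sd [0.06 0.02 0.05] gap 76.9 jaw 95.04
```

View pics/s13.png

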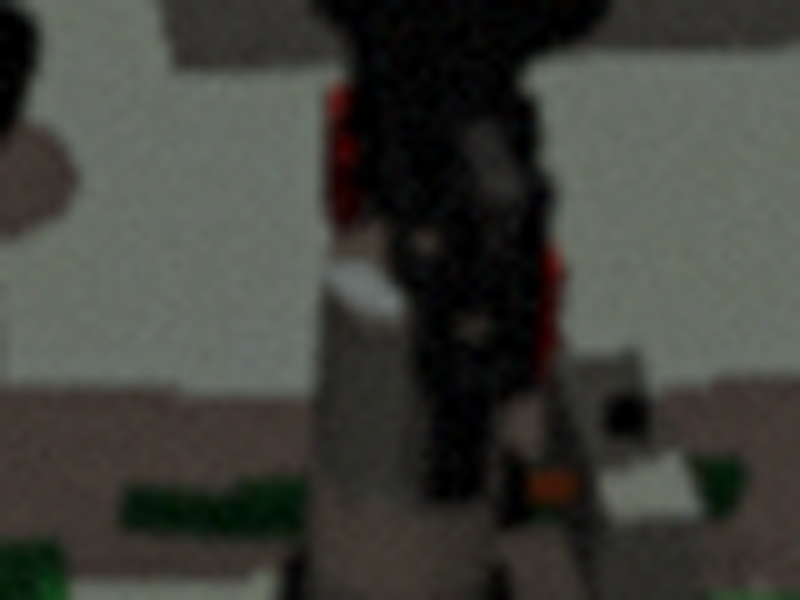

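>>> drive_tool(series=[[[0,0,0.015],0,0.1],[[0,0,0.045],0,0.1],[[0,0,0.085],0,0],[[-0.02,-0.03,0.11],-0.04,0],[[-0.042,-0.063,0.11],-0.088,0],[[-0.064,-0.096,0.11],-0.088,0],[[-0.086,-0.129,0.11],-0.088,0],[[-0.108,-0.162,0.11],-0.088,0]])

```text
clock: 13.23
ee_pos: [547.8, -18.4, 165.6]
tcp_rot: [[-1.0, -0.001, -0.004], [-0.001, 1.0, -0.002], [0.004, -0.002, -1.0]]
ft_force: [0.6, -0.4, 0.4]
finger_gap: 85.7
```

>>> drive_tool(series=[[[-0.022,-0.033,0],0,0],[[-0.044,-0.066,0],0,0],[[-0.066,-0.099,0],0,0],[[-0.085,-0.13,-0.005],0,0],[[-0.085,-0.13,-0.005],0,0]])

```text
clock: 13.65
ee_pos: [459.6, -152.7, 160.2]
tcp_rot: [[-1.0, 0.006, -0.006], [0.007, 1.0, -0.004], [0.006, -0.004, -1.0]]
ft_force: [0.1, 0.4, 0.2]
finger_gap: 85.3
```

Run:
```python
from h import *
avg(4,'14')
crop('14s',230,110,410,240,4.4,'s14');crop('14t',230,110,410,240,4.4,'t14')
```

```text
t 13.85 F [0.22 0.08 0.09] sd [0.43 0.49 0.28] X [ 462.46 -149.21  160.69] sd [0.83 1.   0.11] gap 85.2 jaw 90.06
```

View pics/s14.png

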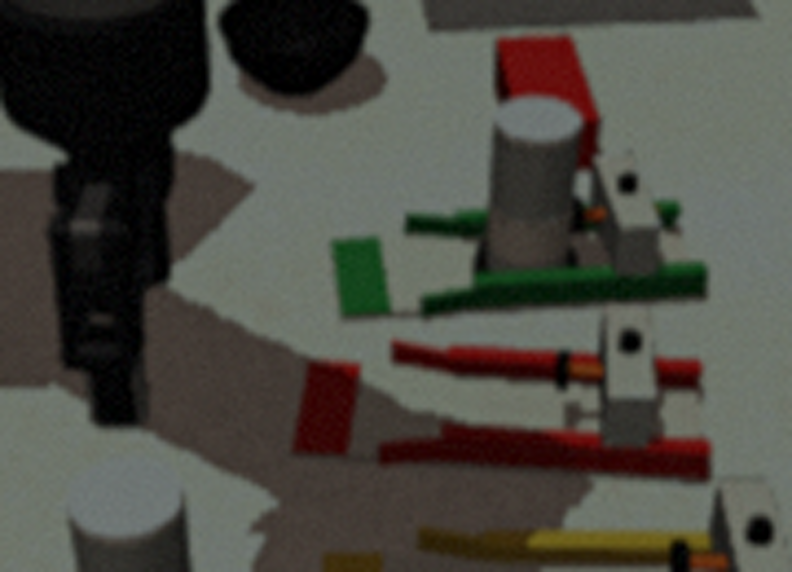

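View pics/t14.png

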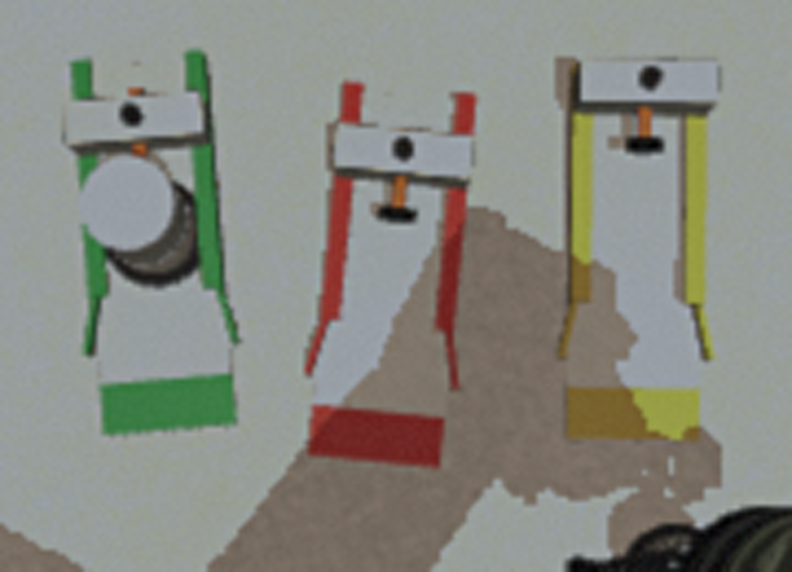

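>>> drive_tool(series=[[[-0.0085,-0.0118,0],0,0],[[-0.0085,-0.0118,0],0,0],[[-0.0085,-0.0118,-0.02],0,0],[[-0.0085,-0.0118,-0.05],0,0],[[-0.0085,-0.0118,-0.08],0,0],[[-0.0085,-0.0118,-0.105],0,0],[[-0.0085,-0.0118,-0.11],0,0],[[-0.0085,-0.0118,-0.11],0,0]])

```text
clock: 14.52
ee_pos: [454.0, -158.1, 49.3]
tcp_rot: [[-1.0, -0.003, -0.007], [-0.003, 1.0, 0.0], [0.007, 0.0, -1.0]]
ft_force: [0.8, 0.2, 0.5]
finger_gap: 85.4
```

Run:
```python
from h import *
avg(4,'15')
crop('15s',200,160,360,290,5,'s15')
x=lambda X:((px('side',X)-[200,160]+.5)*5-.5).round(0)
print(x((454,-213,61)),x((454,-161,0)))
from m import T
print('lid green',T(126,203,109))
```

```text
t 14.72 F [ 0.12 -0.09  0.51] sd [0.29 0.43 0.61] X [ 455.96 -159.65   51.71] sd [0.5  0.5  0.62] gap 85.4 jaw 90.1
[287. 499.] [316. 498.]
green front [537.7 132.9] strip2 [567.3 135.4] near [616.5 141. ] len 79.3 slot 55.4 ang 5.86 w 77.4 perp 4.700000000000003 2.200000000000003
  far [754.3 152.3] len 217.5 5.12 4.7
  pad [676.9 146.6] x 55.0
red front [519.5  13.8] strip2 [549.1  11.7] near [599.2   5.6] len 80.2 slot 55.8 ang -5.91 w 76.4 perp -4.400000000000006 -5.5
  far [736.5  -5.1] len 217.8 -4.98 -4.43
  pad [659.2   1.4] x 55.3
yellow front [ 533.4 -137.5] strip2 [ 563.7 -137.8] near [ 612.6 -138.9] len 79.2 slot 56.3 ang -1.0 w 77.6 perp 0.0 -0.7000000000000028
  pad [ 700.1 -139.7] x 81.7
lid [426.6 133.2 105. ]
lid [ 452.8 -161.4  105. ]
red side front [520.7  15.8   4. ]
yellow side front [ 535.2 -136.1    4. ]
green side front [539.4 135.6   4. ]
lidside [425.5 135.3 105. ] [ 455.3 -161.8  105. ]
footside edges [394.2 136.6] [456.2 139.3] [427.9 106.5] [ 422.9 -161.2] [ 485.5 -157.8] [ 453.5 -190.9]
yellow dir [109.69461868  -0.53002326   0.        ] [array([ 722.00640579, -111.35470512,   21.5       ]), array([ 722.48212913, -166.85653649,   21.5       ]), array([ 612.91931271, -110.7403124 ,   21.5       ]), array([ 613.34962154, -166.99799695,   21.5       ])]
lid green [652.8555666  143.86239951 109.        ]
```

View pics/s15.png

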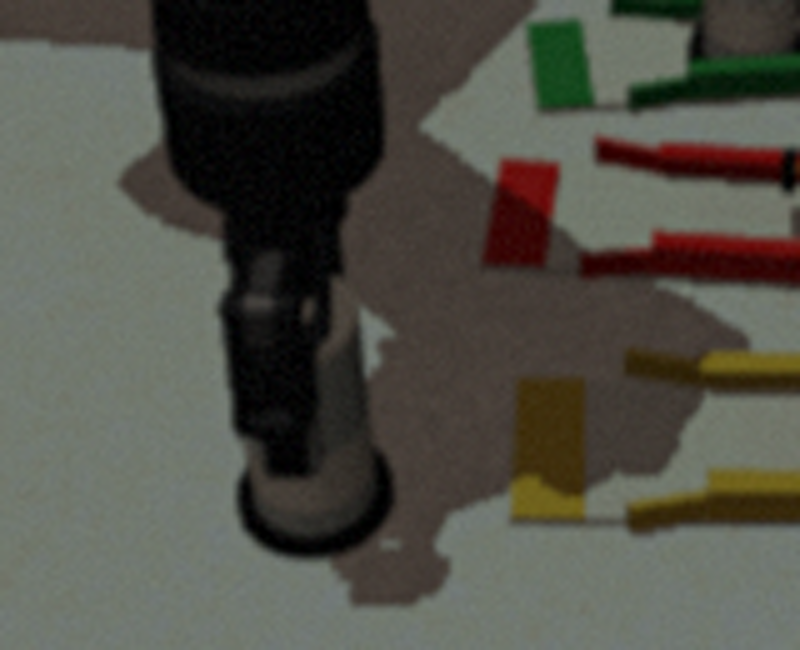

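The green canister stands upright at its pad, and a bit of rod now sticks out behind the block. I'll compare the pad's position before and after, at high zoom.

Run:
```python
from h import *
a=[]
for f in('s0','15s'):
    im=cv2.imread('pics/raw_'+f+'.png')[135:185,335:395];a.append(cv2.resize(im,None,fx=12,fy=6,interpolation=cv2.INTER_CUBIC))
cv2.imwrite('pics/cmp.png',np.clip(np.vstack(a).astype(float)*1.6,0,255).astype(np.uint8))
a=[]
for f in('t0','15t'):
    im=cv2.imread('pics/raw_'+f+'.png')[118:183,242:287];a.append(cv2.resize(im,None,fx=8.5,fy=8.5,interpolation=cv2.INTER_CUBIC))
cv2.imwrite('pics/cmpt.png',np.hstack(a))
p=lambda x:px('side',(623.2+.996*x,141.6+.087*x,40))
print((p(60)-p(50))/10,p(55),'top',(px('top',(684,147,40))-px('top',(674,146.1,40)))/10)
```

```text
[ 0.37349908 -0.01705734] [358.77051273 159.46749593] top [-0.02912966 -0.39559941]
```

View pics/cmp.png

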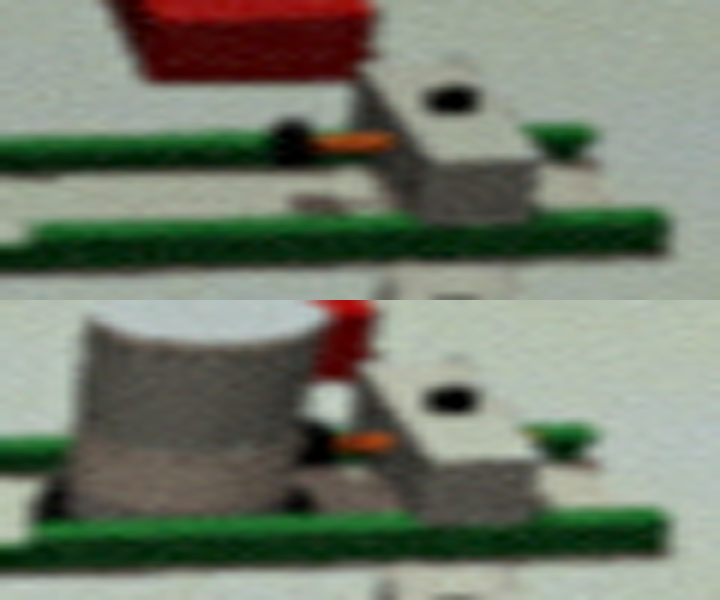

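View pics/cmpt.png

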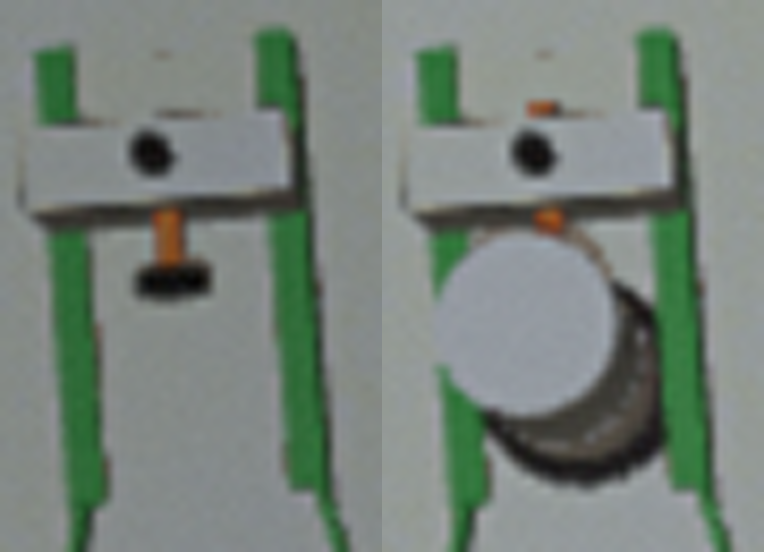

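>>> drive_tool(series=[[[-0.001,-0.001,-0.001],0,0.1],[[-0.0015,-0.0015,-0.001],0,0.3],[[-0.0015,-0.0015,-0.001],0,0.6],[[-0.0015,-0.0015,-0.001],0,1],[[-0.0015,-0.0015,-0.001],0,1],[[-0.0015,-0.0015,-0.001],0,1],[[-0.0015,-0.0015,-0.001],0,1],[[-0.0015,-0.0015,-0.001],0,1]], force=30)

```text
clock: 15.38
ee_pos: [455.4, -162.2, 52.2]
tcp_rot: [[-1.0, -0.002, 0.0], [-0.002, 1.0, -0.004], [-0.0, -0.004, -1.0]]
ft_force: [-1.0, 0.1, 5.8]
finger_gap: 49.9
```

Run:
```python
from h import *
avg(3)
```

```text
t 15.53 F [-1.17 -0.5   6.17] sd [0.31 0.2  0.47] X [ 455.42 -162.22   52.23] sd [0.02 0.01 0.02] gap 50.0 jaw 90.09
```

>>> drive_tool(series=[[[0,0,0.005],0,1],[[0,0,0.02],0,1],[[0,0,0.04],0,1],[[0,0,0.04],0,1],[[0,0,0.04],0,1],[[0,0,0.04],0,1]])

```text
clock: 16.03
ee_pos: [455.0, -162.0, 91.7]
tcp_rot: [[-1.0, -0.001, -0.0], [-0.001, 1.0, -0.004], [0.0, -0.004, -1.0]]
ft_force: [-0.4, 0.8, -3.5]
finger_gap: 50.2
```

Run:
```python
from h import *
avg(10)
```

```text
t 16.53 F [-0.01 -0.1  -3.16] sd [0.48 0.53 0.44] X [ 454.91 -161.96   91.56] sd [0.29 0.15 0.31] gap 49.9 jaw 90.08
```

>>> drive_tool(series=[[[0.015,0.003,0],-0.012,1],[[0.04,0.008,0],-0.012,1],[[0.065,0.0135,0],-0.012,1],[[0.09,0.0185,0],-0.012,1],[[0.11,0.0227,-0.005],-0.012,1],[[0.1196,0.0247,-0.015],-0.012,1],[[0.1196,0.0247,-0.023],-0.012,1],[[0.1196,0.0247,-0.023],-0.012,1]])

```text
clock: 17.2
ee_pos: [573.4, -136.7, 66.8]
tcp_rot: [[-1.0, 0.01, -0.004], [0.01, 1.0, -0.003], [0.004, -0.003, -1.0]]
ft_force: [-0.9, 0.7, -2.3]
finger_gap: 50.1
```

Run:
```python
from h import *
avg(4,'20')
crop('20s',240,170,420,290,4.4,'s20');crop('20t',330,110,430,230,5,'t20')
```

```text
t 17.4 F [ 0.03  0.02 -2.88] sd [0.19 0.57 0.27] X [ 573.5  -137.34   68.5 ] sd [0.44 0.31 0.66] gap 50.1 jaw 89.36
```

View pics/s20.png

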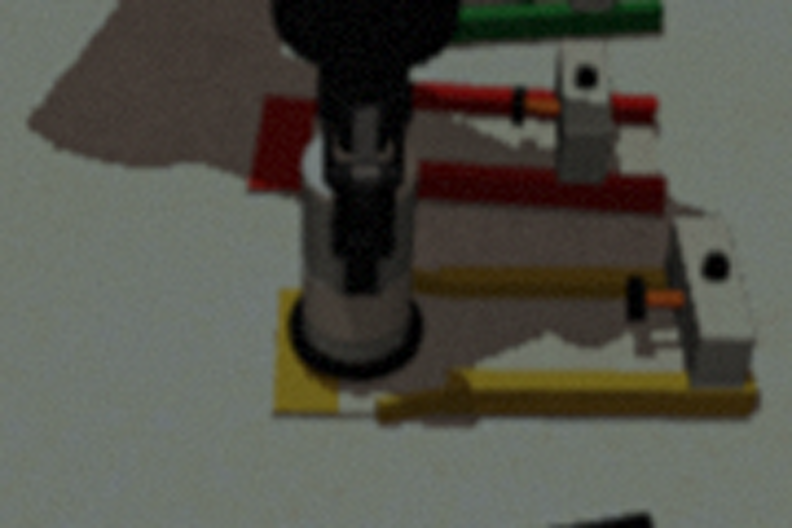

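View pics/t20.png

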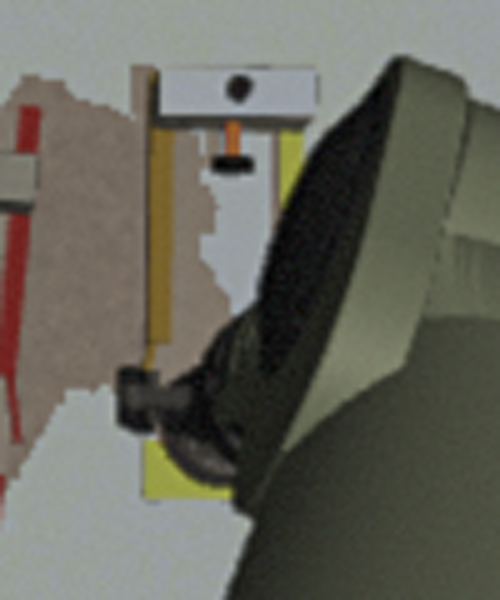

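Aligned over the yellow mouth. Lowering to TCP z ≈56.

>>> drive_tool(series=[[[0,0,-0.004],0,1],[[0,0,-0.008],0,1],[[0,0,-0.0105],0,1],[[0,0,-0.0115],0,1],[[0,0,-0.0122],0,1],[[0,0,-0.0122],0,1]])

```text
clock: 17.9
ee_pos: [574.0, -137.7, 56.9]
tcp_rot: [[-1.0, 0.011, -0.001], [0.011, 1.0, -0.004], [0.001, -0.004, -1.0]]
ft_force: [0.7, -0.7, -2.8]
finger_gap: 49.9
```

Run:
```python
from h import *
avg(4,'21')
```

```text
t 18.1 F [-0.16 -0.23 -3.11] sd [0.2  0.4  0.25] X [ 574.21 -137.71   57.14] sd [0.07 0.02 0.08] gap 50.1 jaw 89.36
```

>>> drive_tool(series=[[[0,0.0002,-0.0005],0,1],[[0,0.0003,-0.0009],0,1],[[0,0.0003,-0.0013],0,1],[[0,0.0003,-0.0015],0,1],[[0,0.0003,-0.0015],0,1]])

```text
clock: 18.52
ee_pos: [574.5, -137.5, 56.3]
tcp_rot: [[-1.0, 0.011, 0.0], [0.011, 1.0, -0.004], [-0.001, -0.004, -1.0]]
ft_force: [-2.0, 0.6, 3.6]
finger_gap: 49.7
```

Run:
```python
from h import *
avg(4,'21')
```

```text
t 18.72 F [-1.49 -0.08  4.79] sd [0.48 0.31 0.59] X [ 574.54 -137.51   56.31] sd [0.01 0.01 0.02] gap 49.9 jaw 89.36
```

>>> drive_tool(series=[[[0.003,0,0.0001],0,1],[[0.007,-0.0001,0.0001],0,1],[[0.012,-0.0001,0.0001],0,1],[[0.017,-0.0002,0.0001],0,1],[[0.022,-0.0002,0.0001],0,1],[[0.027,-0.0003,0.0001],0,1],[[0.032,-0.0003,0.0001],0,1],[[0.036,-0.0004,0.0001],0,1]])

```text
clock: 19.38
ee_pos: [611.3, -137.9, 56.4]
tcp_rot: [[-1.0, 0.011, 0.001], [0.011, 1.0, -0.004], [-0.001, -0.004, -1.0]]
ft_force: [-0.9, -0.0, 1.2]
finger_gap: 49.9
```

Run:
```python
from h import *
avg(4,'22')
crop('22s',240,170,420,290,4.4,'s22')
```

```text
t 19.58 F [ 0.7  -0.41  0.51] sd [0.45 0.32 0.71] X [ 612.03 -138.01   56.38] sd [0.14 0.01 0.02] gap 50.0 jaw 89.37
```

View pics/s22.png

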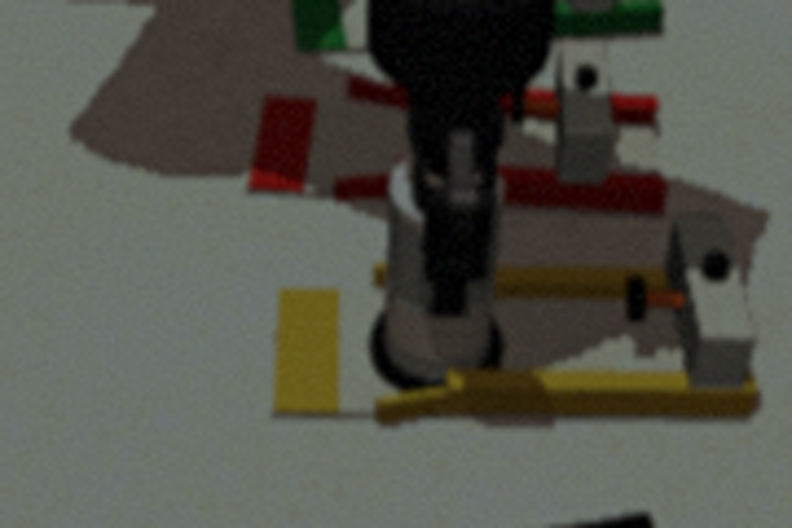

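>>> drive_tool(series=[[[0.004,0,0.0001],0,1],[[0.009,-0.0001,0.0001],0,1],[[0.014,-0.0001,0.0001],0,1],[[0.019,-0.0002,0.0001],0,1],[[0.024,-0.0002,0.0001],0,1],[[0.029,-0.0003,0.0001],0,1],[[0.034,-0.0003,0.0001],0,1],[[0.038,-0.0004,0.0001],0,1]])

```text
clock: 20.25
ee_pos: [650.5, -138.3, 56.4]
tcp_rot: [[-1.0, 0.011, 0.003], [0.011, 1.0, -0.004], [-0.003, -0.004, -1.0]]
ft_force: [-2.7, -0.5, 0.7]
finger_gap: 50.0
```

Run:
```python
from h import *
avg(4,'23')
crop('23s',330,200,430,270,8,'s23')
p=lambda x:px('side',(619.3+x,-137.7-.01*x,40))
print((p(80)-p(70))/10)
```

```text
t 20.45 F [ 0.58  0.21 -0.57] sd [0.12 0.09 0.26] X [ 650.99 -138.37   56.43] sd [0.29 0.01 0.01] gap 49.9 jaw 89.37
[0.49038268 0.00443937]
```

View pics/s23.png

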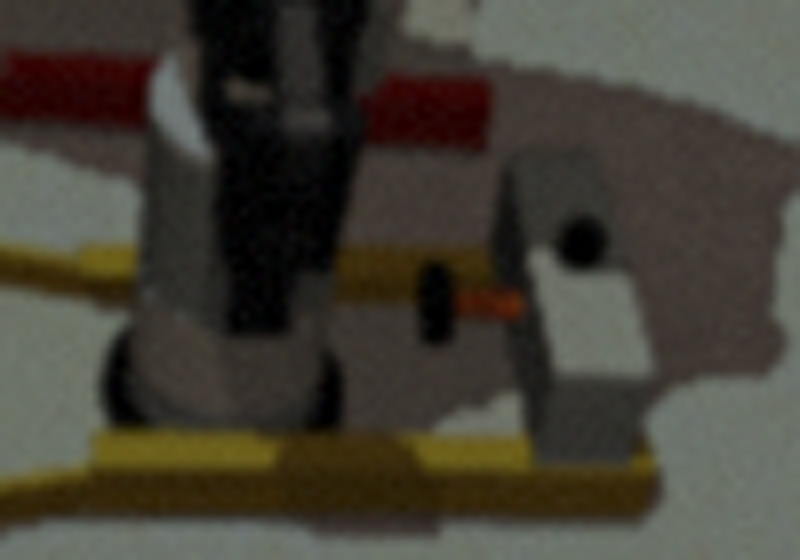

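>>> drive_tool(series=[[[0.003,0,0.0001],0,1],[[0.006,-0.0001,0.0001],0,1],[[0.009,-0.0001,0.0001],0,1],[[0.012,-0.0001,0.0001],0,1],[[0.015,-0.0002,0.0001],0,1],[[0.017,-0.0002,0.0001],0,1],[[0.017,-0.0002,0.0001],0,1]])

```text
clock: 21.03
ee_pos: [668.2, -138.6, 56.4]
tcp_rot: [[-1.0, 0.011, 0.005], [0.011, 1.0, -0.004], [-0.005, -0.004, -1.0]]
ft_force: [-0.8, -0.3, -1.9]
finger_gap: 49.9
```

Run:
```python
from h import *
avg(4,'24')
crop('24s',360,220,410,260,14,'s24')
```

```text
t 21.23 F [-0.04  0.2  -2.39] sd [0.38 0.26 0.28] X [ 667.89 -138.6    56.47] sd [0.17 0.01 0.01] gap 50.2 jaw 89.37
```

View pics/s24.png

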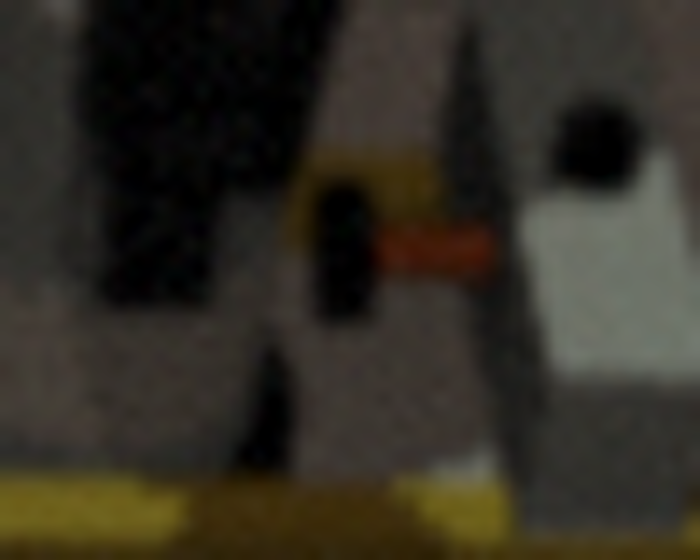

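>>> drive_tool(series=[[[0.0015,0,0],0,1],[[0.003,0,0],0,1],[[0.003,0,0],0,1]])

```text
clock: 21.48
ee_pos: [670.9, -138.6, 56.5]
tcp_rot: [[-1.0, 0.011, 0.004], [0.011, 1.0, -0.004], [-0.004, -0.004, -1.0]]
ft_force: [-0.3, 0.4, -1.7]
finger_gap: 50.0
```

Run:
```python
from h import *
avg(4,'25')
```

```text
t 21.68 F [-0.14  0.1  -2.48] sd [0.27 0.14 0.45] X [ 670.82 -138.6    56.47] sd [0.03 0.01 0.01] gap 50.3 jaw 89.37
```

>>> drive_tool(series=[[[0.0006,0,0],0,1],[[0.0012,0,0],0,1],[[0.0012,0,0],0,1]])

```text
clock: 21.93
ee_pos: [672.0, -138.6, 56.4]
tcp_rot: [[-1.0, 0.011, 0.004], [0.011, 1.0, -0.004], [-0.004, -0.004, -1.0]]
ft_force: [-0.1, -0.8, -2.1]
finger_gap: 50.4
```

Run:
```python
from h import *
avg(4,'26')
```

```text
t 22.13 F [-0.41 -0.07 -1.97] sd [0.27 0.24 0.52] X [ 671.97 -138.59   56.45] sd [0.02 0.01 0.01] gap 50.0 jaw 89.37
```

>>> drive_tool(series=[[[0.0006,0,0],0,1],[[0.0012,0,0],0,1],[[0.0012,0,0],0,1]])

```text
clock: 22.38
ee_pos: [673.3, -138.6, 56.4]
tcp_rot: [[-1.0, 0.011, 0.004], [0.011, 1.0, -0.004], [-0.005, -0.004, -1.0]]
ft_force: [-0.1, 0.2, -1.9]
finger_gap: 50.0
```

Run:
```python
from h import *
avg(4,'27')
crop('27s',360,220,410,260,14,'s27')
```

```text
t 22.58 F [ 0.15 -0.27 -2.1 ] sd [0.41 0.33 0.7 ] X [ 673.27 -138.59   56.45] sd [0.02 0.02 0.01] gap 50.0 jaw 89.37
```

View pics/s27.png

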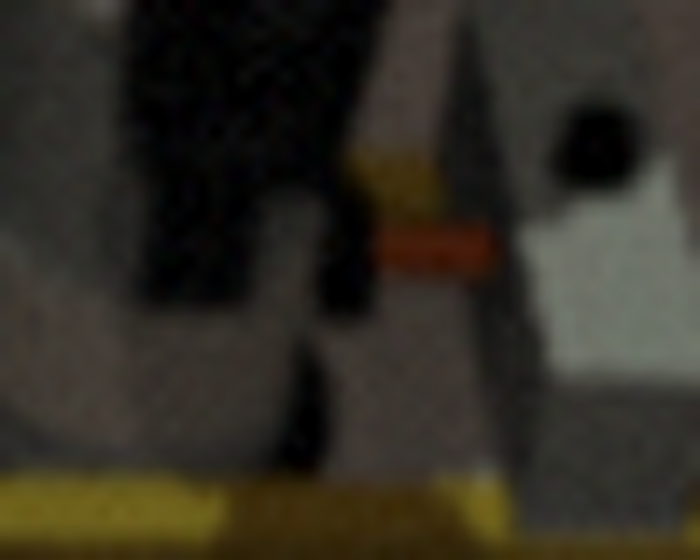

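>>> drive_tool(series=[[[0.0006,0,0],0,1],[[0.0012,0,0],0,1],[[0.0012,0,0],0,1]])

```text
clock: 22.83
ee_pos: [674.6, -138.6, 56.5]
tcp_rot: [[-1.0, 0.011, 0.005], [0.011, 1.0, -0.004], [-0.005, -0.004, -1.0]]
ft_force: [0.5, -0.9, -2.1]
finger_gap: 50.0
```

Run:
```python
from h import *
avg(4,'28')
```

```text
t 23.03 F [-0.02 -0.07 -2.22] sd [0.55 0.41 0.53] X [ 674.55 -138.59   56.46] sd [0.02 0.01 0.01] gap 50.2 jaw 89.37
```

>>> drive_tool(series=[[[0.0006,0,0],0,1],[[0.0012,0,0],0,1],[[0.0012,0,0],0,1]])

```text
clock: 23.28
ee_pos: [675.3, -138.6, 56.4]
tcp_rot: [[-1.0, 0.011, 0.004], [0.011, 1.0, -0.004], [-0.004, -0.004, -1.0]]
ft_force: [-1.8, 0.1, -0.7]
finger_gap: 50.2
```

Run:
```python
from h import *
avg(4,'29')
crop('29s',360,220,410,260,14,'s29')
```

```text
t 23.48 F [-2.19  0.17 -1.08] sd [0.4  0.29 0.55] X [ 675.35 -138.59   56.41] sd [0.01 0.01 0.01] gap 49.9 jaw 89.37
```

View pics/s29.png

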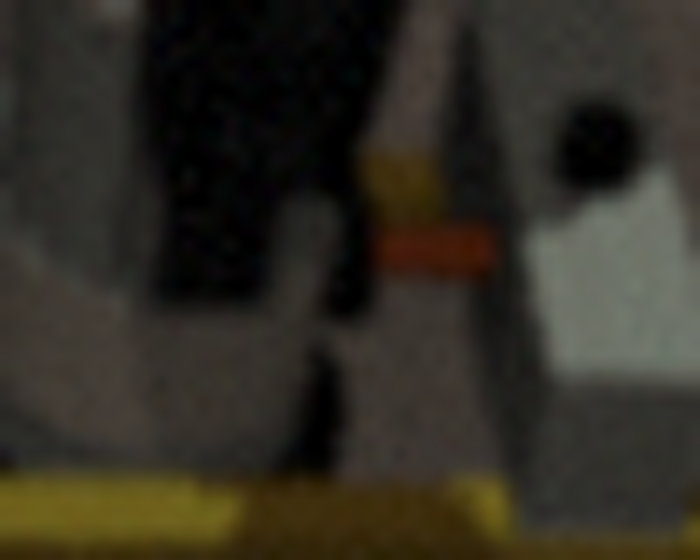

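>>> drive_tool(series=[[[0.001,0,0],0,1],[[0.002,0,0],0,1],[[0.003,0,0],0,1],[[0.004,0,0],0,1],[[0.0045,0,0],0,1],[[0.0045,0,0],0,1]])

```text
clock: 23.98
ee_pos: [678.8, -138.7, 56.4]
tcp_rot: [[-1.0, 0.011, 0.002], [0.011, 1.0, -0.004], [-0.002, -0.004, -1.0]]
ft_force: [-6.2, -0.2, 1.7]
finger_gap: 50.2
```

Run:
```python
from h import *
avg(4,'30')
```

```text
t 24.18 F [-5.41 -0.16  1.68] sd [0.58 0.29 0.39] X [ 678.76 -138.61   56.41] sd [0.01 0.   0.02] gap 50.1 jaw 89.36
```

>>> drive_tool(series=[[[0.001,0,0.0001],0,1],[[0.002,0,0.0001],0,1],[[0.0028,0,0.0001],0,1],[[0.0028,0,0.0001],0,1]])

```text
clock: 24.52
ee_pos: [680.7, -138.6, 56.5]
tcp_rot: [[-1.0, 0.011, -0.0], [0.011, 1.0, -0.004], [0.0, -0.004, -1.0]]
ft_force: [-5.1, -0.8, 1.6]
finger_gap: 50.4
```

Run:
```python
from h import *
avg(4,'31')
a=[]
for f in('28s','31s'):
    im=cv2.imread('pics/raw_'+f+'.png')[220:260,360:420];a.append(cv2.resize(im,None,fx=12,fy=7,interpolation=cv2.INTER_CUBIC))
cv2.imwrite('pics/cmp2.png',np.clip(np.vstack(a).astype(float)*2,0,255).astype(np.uint8))
```

```text
t 24.72 F [-5.49 -0.08  1.07] sd [0.21 0.31 0.31] X [ 680.65 -138.65   56.47] sd [0.02 0.   0.01] gap 49.9 jaw 89.36
```

View pics/cmp2.png

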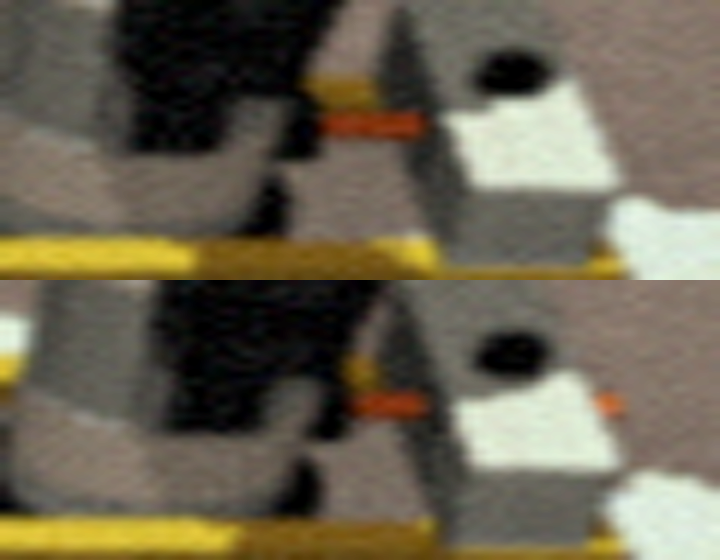

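The pad's rod moved from 320 to 351 in the crop, about 5.2 mm. Now I'll relax and release.

>>> drive_tool(series=[[[0,0,0],0,1],[[0,0,0],0,1],[[0,0,0],0,0.4],[[0,0,0],0,0.35],[[0,0,0],0,0.25],[[0,0,0],0,0.15],[[0,0,0],0,0.1],[[0,0,0],0,0.1]])

```text
clock: 25.38
ee_pos: [681.0, -138.6, 56.7]
tcp_rot: [[-1.0, 0.011, 0.001], [0.011, 1.0, -0.005], [-0.001, -0.005, -1.0]]
ft_force: [-0.2, 0.3, 0.4]
finger_gap: 76.8
```

Run:
```python
from h import *
avg(3)
```

```text
t 25.53 F [-0.23  0.36 -0.08] sd [0.6  0.24 0.13] X [ 680.83 -138.64   56.58] sd [0.07 0.01 0.04] gap 76.8 jaw 89.36
```

>>> drive_tool(series=[[[0,0,0.015],0,0.1],[[0,0,0.045],0,0.1],[[0,0,0.08],0,0.1],[[-0.02,0,0.11],0,0],[[-0.06,0,0.12],0,0],[[-0.1,0,0.12],0,0],[[-0.14,0,0.12],0,0],[[-0.18,0,0.12],0,0]])

```text
clock: 26.2
ee_pos: [499.1, -138.5, 176.9]
tcp_rot: [[-1.0, 0.011, 0.001], [0.011, 1.0, -0.005], [-0.001, -0.005, -1.0]]
ft_force: [0.1, -1.6, 0.7]
finger_gap: 85.2
```

>>> drive_tool(series=[[[-0.04,0,0],0,0],[[-0.08,0,0],0,0],[[-0.1,0,0],0,0],[[-0.1,0,0],0,0],[[-0.1,0,0],0,0],[[-0.1,0,0],0,0]])

```text
clock: 26.7
ee_pos: [400.4, -139.0, 177.5]
tcp_rot: [[-1.0, 0.011, 0.003], [0.011, 1.0, -0.006], [-0.003, -0.006, -1.0]]
ft_force: [0.5, 0.1, -0.4]
finger_gap: 85.5
```

Run:
```python
from h import *
avg(2,'40')
crop('40s',230,110,430,280,4,'s40');crop('40t',140,110,410,270,2.9,'t40')
a=[]
for f in('28s','40s'):
    im=cv2.imread('pics/raw_'+f+'.png')[220:260,360:420];a.append(cv2.resize(im,None,fx=12,fy=7,interpolation=cv2.INTER_CUBIC))
cv2.imwrite('pics/cmp3.png',np.clip(np.vstack(a).astype(float)*2,0,255).astype(np.uint8))
```

```text
t 26.8 F [ 0.04 -0.27  0.54] sd [0.44 0.41 0.03] X [ 400.55 -138.93  177.2 ] sd [0.02 0.06 0.09] gap 85.5 jaw 89.41
```

View pics/s40.png

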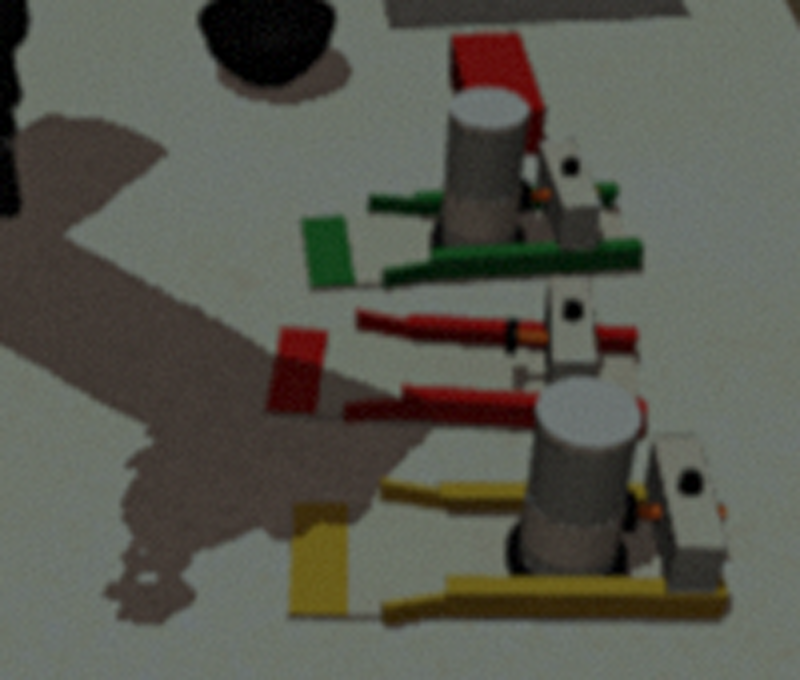

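View pics/t40.png

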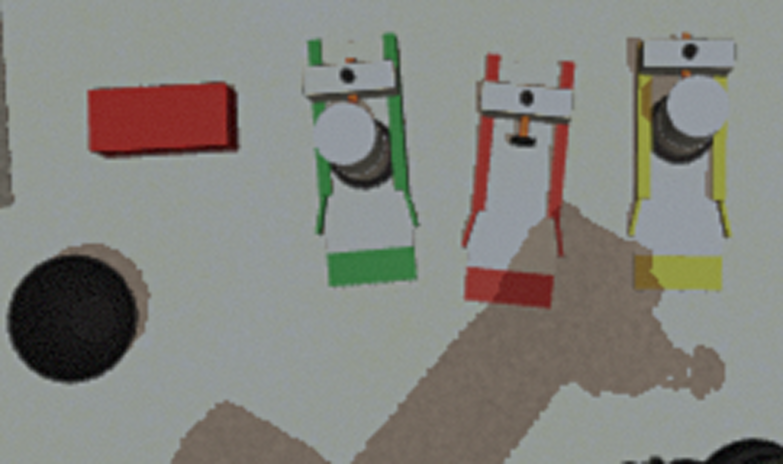

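View pics/cmp3.png

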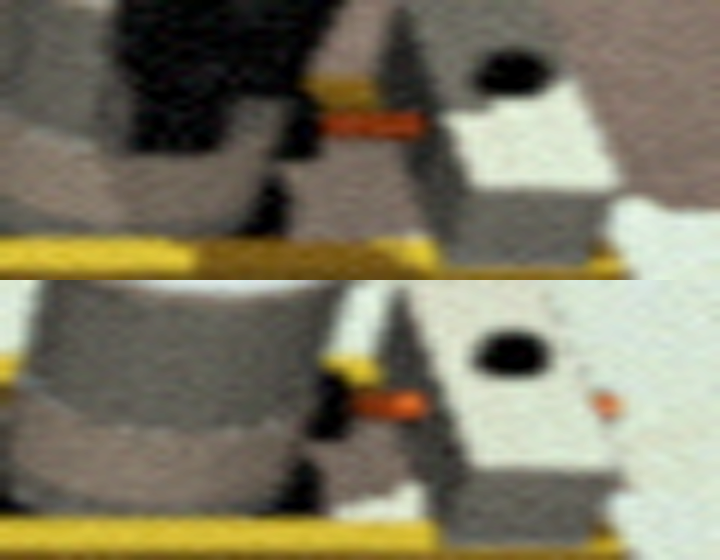

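Both canisters stand upright against their pads. The red pad is untouched, and the bowl and carton haven't moved. The arm is clear, so I'm handing the job in.

```bash
python3 -c "
from bench import bot
print(bot.job_done())"
```

```text
the job is handed in; nothing more can be done
None
```

Both canisters are in their lanes, each standing against its pushed-in stop pad, and the job was handed in at about 27 s of the 69 s allowed.

| Canister (found at) | Lift reading | Lane | Pad push from tool travel | Pad push from side camera |
|---|---|---|---|---|
| Left (x 426, y 134) | 5.3 N, about 540 g: full | green | about 4.8 mm | about 4.7 mm |
| Right (x 454, y -161) | 3.2 N, about 320 g: half used | yellow | about 5 mm | about 5.2 mm |

- **Forces:** I saw no sideways force on the rails. The highest averaged wrist reading while pushing was about 7 N.
- **Last pictures:** Both canisters stand upright, and the red pad looks untouched. The bowl and carton are where they were. I did not check the bottle again, though the arm never went near it. The arm was withdrawn and touching nothing.
- **Disagreement:** The top view put the green canister's lid about 4 mm short of where the gripper position implied. The measured pad movement still agreed with about 5 mm, so I left it.

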